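# Set the load box to its fifth step and switch it in

## Robot

A 6-joint arm with a two-finger parallel gripper is mounted at the origin on the work surface. World frame = base frame: x ahead of the robot, y to its left, z up, the work surface at z = 0. Lengths are in m, angles in rad, forces in N, time in s.
With the tool pointing down it reaches from about 0.35 to 0.975 m from the base axis. Payload 4.9 kg.
Tool frame: the origin (TCP) lies where the fingers leave the gripper's body, on its centre line; the fingertips stand 73 mm ahead of it and the grasp point (between the pads) lies 54 mm ahead of it (arm.tip_reach is the distance from the TCP to the fingertips, in m); z points along the fingers, y is the direction in which the jaws open and shut (so a half turn about z gives the same grasp; the last joint's range is limited). The gripper opens to 85 mm and grips with 20 to 120 N. Pads are 22 mm wide; open, the fingers measure 114 mm over their backs; the gripper's body (76 mm by 85 mm) begins 54 mm behind the grasp point. The pads swing forward as they close: fully open they stand 13 mm farther back than shut.
Start: joints at [1.142, 0.053, 1.613, -0, 1.476, -0.119], TCP at [0.191, 0.595, 0.304] pointing down, gripper open.
Joint ranges: [-3.01, 3.01], [-1.01, 2.22], [0.06, 2.58], [-1.02, 4.17], [0.09, 2.62], [-3.14, 3.14]. Speed limits (rad/s): [2.57, 2.57, 3.14, 3.14, 3.14, 3.14].

## Interface

Orientations are given as [roll, pitch, yaw] about the fixed x, y, z axes, in that order (R = Rz(yaw) Ry(pitch) Rx(roll)).
In Python, from plant import arm gives the robot as it stands.
- The arm moves only by the shell command python3 -m jog 'ROWS' [FORCE]. ROWS is JSON, a list of rows, each an object with "grip": the gripper's target within -1 to 1 (fully open at 1, half-way at 0, shut at -1); "delta_pos": the shift along the world's x, y, z in cm, a list of three; "turn": the turn, a rotation vector about the world's x, y, z in rad, a list of three. A call has 1 to 20 rows; each row shifts and turns the commanded pose from where the row before left it; what a row does not reach is not made up. A row lasts 1/12 s, in which the tool goes at most 41.7 mm and 7.16 degrees, less where a joint would pass 70% of its speed; a pose out of reach is approached as far as the arm can. A call with a gripper value outside its range is refused whole. The fingers move at their own pace and stop on an object; FORCE is the grip in N (left out, the last holds). Time passes only in rows, so rows that do not move let the fingers close. It gives the time, the measured TCP pose, the force and the opening at its end, in the units of the state.
- arm.state(): the state, without advancing time (a new reading comes with each control period).
- arm.capture(name): name is "scene" or "top"; returns a dict with "img" (400x640x3 uint8, blue, green, red), "intrinsics" (3x3 intrinsics, pixels), "world_from_camera" (4x4, takes a point from camera to world coordinates). Camera axes: x right, y down, z forward; pixel columns grow to the right and rows downward; lengths in m; the calibration is good to about 2 mm. A picture is of the moment at which its call begins. There is no depth.
- arm.job_done(): hands the job in, once; it reports no verdict.
The state is a dict: "t": time; "joints": joint angles; "qd": joint speeds; "joint_torque": joint torques, N m; "eef_pos": TCP position; "tool_rot": TCP orientation; "wrist_force": force on the tool from outside, world axes, zero at the start; "ft_torque": the same for the moment, N m; "opening": opening from 0.0 (shut) to 1.0 (fully open).
Only numpy, scipy, OpenCV 4.12 (cv2) and the standard library are available. Lean on these libraries where they do the work, as an engineer would, in place of code of your own. Each camera call takes 0.05 s, during which the arm holds its last target.

## Task

With the closed fingertips, push the pointer of the rotary selector on the grey load box clockwise, click by click, until it rests in its fifth position (its anticlockwise end stop is the first), never going on into the sixth. Then press the round push key on the same box fully down with a fingertip and let it go. Do not pinch the pointer between the fingers, do not press the key before the selector is set, and leave the jar, screwdriver, spool and circuit-board stand where they are.

Things in the scene. Friction and masses are not known exactly. Their poses are not given: they have to be found in the camera images.
- loadbox: Grey metal load box, fixed to the bench, 200 (x) x 280 (y) x 85 mm high; origin at the centre of its underside on the bench, +z up. Its front (terminal posts, stick out 18 mm) faces -x of its frame. Flat top at 85 mm carries the selector, the push key and a loose jar.
- selector_axis (a point): Point on the selector's vertical turning axis at the level of the box top (85 mm above the bench), 50 mm to +y of the box centre; axes as the box. Eight black marks lie 65 to 79 mm from the axis on the box top, one for each position, 30 degrees apart.
- selector (a joint): Selector angle in rad, growing clockwise seen from above: 0 = first position (anticlockwise end stop), a detent every 0.5236, fifth position 2.094, eighth and last 3.665. At value q the nose points 1.833 - q rad from the box's +x (anticlockwise positive). It starts in position 1, 2 or 3. Resists with up to 0.1 N m; past the hump half-way it snaps by itself into the next position and stays.
- pointer_tip (a point): Top of the nose end of the black pointer, 55 mm from the turning axis, 42 mm above the box top; +x outwards along the nose. The pointer is an upright fin 14 mm thick, reaching 55 mm from the axis at the nose (white line on top) and 20 mm at the tail; its sides stand from 8 to 40 mm above the box top. Under it is a disc 60 mm across, 10 mm high.
- key (a joint): Travel of the push key in m: 0 released, 0.006 fully down; springs back. 5 N pushes it fully down. It counts as pressed beyond 0.0045.
- key_top (a point): Centre of the top of the round black push key, 30 mm across, 22 mm above the box top when released, in a grey housing, 45 mm to -x and 90 mm to -y of the box centre (box frame); pressed straight down.
- jar: Small lidded jar, 40 mm across, 50 mm high, standing loose on the box top behind the key; origin at the centre of its underside. Leave it.
- driver: Screwdriver, 200 mm long, 26 mm thick at the handle, lying loose on the bench to the -y side of the box. Leave it.
- spool: Grey empty spool, 64 mm across, 50 mm high, standing loose on the bench to the +y side of the box; origin at the centre of its underside. Leave it.
- boards: Aluminium stand with three green circuit boards, 50 x 110 x 69 mm high, loose on the bench beyond the box (+x); origin at the centre of its underside. Leave it.

How it is judged:
On the way, in this order (a step that is already met when the one before it is completed fails the run):
1. the selector rests in its fifth position (value of joint selector between 1.974 and 2.214 rad and velocity of joint selector between -0.1 and 0.1 rad/s), for 0.3 s.
2. the push key is pressed down (value of joint key above 0.0045 m), for 0.05 s.
At the end, for the whole second after the job is handed in: the selector rests in its fifth position (2.094 rad, within 0.12 rad) and the key, after being pressed beyond 4.5 mm, is up again (less than 1.5 mm down) (all of step 1 and value of joint key below 0.0015 m); the robot touches nothing.
It fails at once if the selector was turned past its fifth position into the sixth (value of joint selector above 2.424 rad).
It fails at once if the key was pressed while the selector was not in its fifth position (value of joint key above 0.003 m and value of joint selector below 1.894 rad).
It fails at once if the pointer was pinched between the fingers (contact force between each of selector_c2, selector_c3 and the fingers above 1.5 N).
It fails at once if the jar, screwdriver, spool or board stand was lifted or moved by more than 20 mm (distance of any of jar, driver, spool, boards from where it was at the start of the episode above 0.02 m).
It also fails if it takes over 48 s, if anything falls off the work surface, if the arm or the gripper's body presses on something with over 40 N, if the wrist force passes 120 N, or if a joint passes its speed limit or range.

## Working session

There is one attempt and no reset: what is moved stays moved. The work goes in short steps, Python scripts to look and compute and a shell command to move; the robot and the scene stay as the last step left them, time stands still between calls to the robot, and variables do not carry over. Pictures are saved under pics/ and viewed, and the job is handed in when it is done.

```bash
mkdir -p pics; ls; python3 - <<'E'
from plant import arm
import cv2,pickle
d={}
for n in("scene","top"):
    c=arm.capture(n);cv2.imwrite(f"pics/{n}0.png",c["img"]);d[n]=c
    print(n,c["intrinsics"].tolist(),c["world_from_camera"].round(4).tolist())
pickle.dump(d,open("cap0.pkl","wb"))
print(arm.state(),arm.tip_reach)
E
```

```text
pics
scene [[450.33437075410114, 0.0, 316.9057065422267], [0.0, 450.33437075410114, 204.2915729088162], [0.0, 0.0, 1.0]] [[0.5563, 0.4488, -0.6994, 1.3273], [0.8309, -0.295, 0.4717, -0.4402], [0.0054, -0.8436, -0.537, 0.6503], [0.0, 0.0, 0.0, 1.0]]
top [[438.3231252611321, 0.0, 322.4601504798043], [0.0, 438.3231252611321, 197.0955797236496], [0.0, 0.0, 1.0]] [[0.006, -0.9946, 0.1039, 0.5385], [-1.0, -0.0065, -0.0046, 0.0267], [0.0053, -0.1039, -0.9946, 0.9881], [0.0, 0.0, 0.0, 1.0]]
{'t': 0.1, 'joints': array([ 1.14200646e+00,  5.33273225e-02,  1.61413156e+00, -3.07809519e-05,
        1.47601487e+00, -1.18985963e-01]), 'qd': array([-0.0001866 , -0.00187132, -0.00078881, -0.00106947,  0.00068307,
       -0.00023933]), 'joint_torque': array([ 5.35893651e-04, -3.94903314e+01, -3.71363461e+01, -1.01285061e-04,
        3.99076205e-03,  4.21439336e-05]), 'eef_pos': array([0.19036549, 0.59486005, 0.30277823]), 'tool_rot': array([-3.13972122e+00, -1.92876139e-04,  2.83179151e+00]), 'wrist_force': array([-0.08589566, -0.57939365, -0.77250378]), 'ft_torque': array([ 0.03636417, -0.00337805,  0.00705396]), 'opening': 1.000142898491031} 0.0726
```

View pics/top0.png

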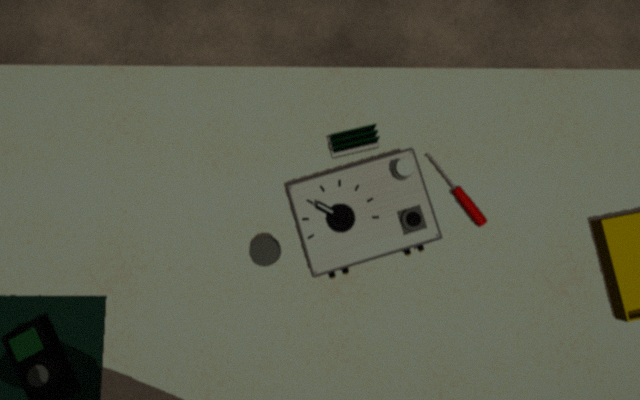

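View pics/scene0.png

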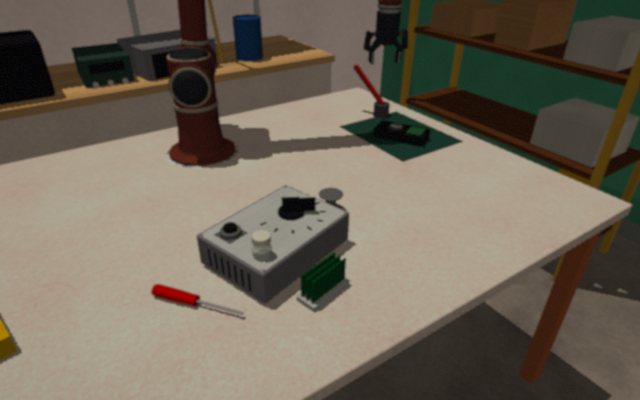

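The top view shows the box with its corners at about (286,184), (413,150), (441,238) and (314,276). The selector disc is at (340,218) with its nose towards (312,202), and the key is at (413,219). The jar is at (402,168) and the spool at (265,249). I'll measure these next.

```bash
cat > h.py <<'E'
import numpy as np,cv2
def ray(c,uv,z):
    T=c["world_from_camera"];K=c["intrinsics"]
    uv=np.atleast_2d(np.array(uv,float))
    d=(T[:3,:3]@np.linalg.inv(K)@np.c_[uv,np.ones(len(uv))].T).T
    return T[:3,3]+d*((z-T[2,3])/d[:,2])[:,None]
def proj(c,p):
    T=c["world_from_camera"];p=np.atleast_2d(p);q=(p-T[:3,3])@T[:3,:3]
    q=q@c["intrinsics"].T;return q[:,:2]/q[:,2:]
E
python3 - <<'E'
import pickle
from h import *
d=pickle.load(open("cap0.pkl","rb"))
t=d["top"];g=cv2.cvtColor(t["img"],cv2.COLOR_BGR2GRAY)
cv2.imwrite("pics/topz.png",cv2.resize(t["img"][140:290,270:450],None,fx=4.4,fy=4,interpolation=cv2.INTER_CUBIC)[:600,:800])
m=(g[140:290,270:450]<70).astype(np.uint8)
n,l,s,c=cv2.connectedComponentsWithStats(m)
for i in range(1,n):
    if s[i,4]>3: 
        u=c[i]+[270,140]; print(s[i,4],s[i,2:4],u.round(1),ray(t,u,.085)[0].round(4))
s_=d["scene"]["img"];cv2.imwrite("pics/scz.png",cv2.resize(s_[170:310,190:360],None,fx=4,fy=4,interpolation=cv2.INTER_CUBIC))
E
```

```text
406 [50 13] [347.7 144.2] [ 0.7449 -0.0299  0.085 ]
1220 [157 129] [346.  211.3] [ 0.6036 -0.0264  0.085 ]
6 [3 6] [414.  154.5] [ 0.7238 -0.1687  0.085 ]
93 [25 32] [438.  169.3] [ 0.6927 -0.2184  0.085 ]
161 [17 21] [394.8 169.6] [ 0.6916 -0.1281  0.085 ]
13 [ 5 11] [417.1 163.9] [ 0.7039 -0.1749  0.085 ]
6 [3 6] [420.2 173.5] [ 0.6837 -0.181   0.085 ]
27 [ 8 23] [425.3 189.1] [ 0.6508 -0.191   0.085 ]
15 [3 6] [339.1 182.7] [ 0.6632 -0.0118  0.085 ]
13 [4 6] [356.4 187.2] [ 0.6539 -0.0478  0.085 ]
13 [4 6] [321.8 188.2] [0.6515 0.0241 0.085 ]
15 [6 4] [369.4 199.5] [ 0.6285 -0.0748  0.085 ]
773 [48 33] [337.2 216. ] [ 0.5939 -0.0082  0.085 ]
7 [3 6] [430.3 204.6] [ 0.6187 -0.2009  0.085 ]
559 [28 28] [411.2 219.3] [ 0.5879 -0.1609  0.085 ]
15 [7 3] [375.3 216.7] [ 0.5928 -0.0867  0.085 ]
11 [6 2] [304.7 218.5] [0.5882 0.0588 0.085 ]
234 [11 31] [274.  249.8] [0.5239 0.121  0.085 ]
10 [5 4] [310.  236.3] [0.5518 0.0476 0.085 ]
```

View pics/topz.png

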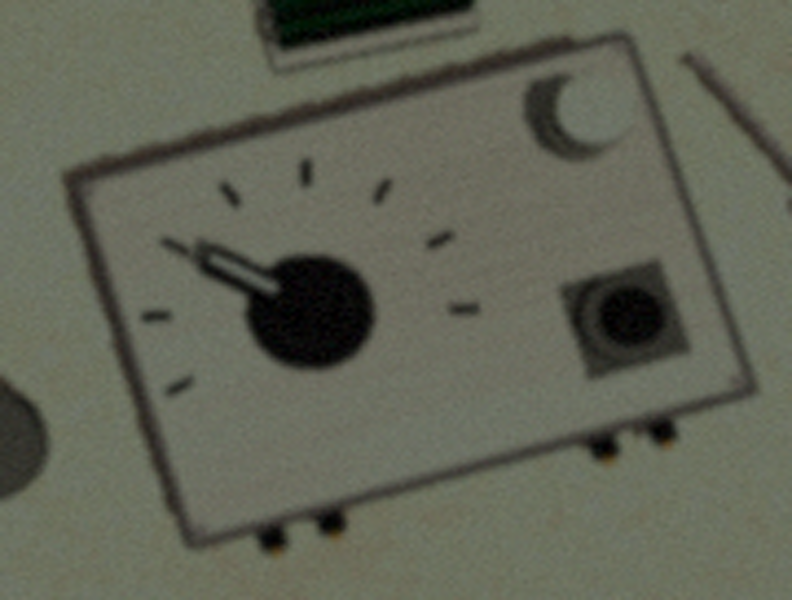

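View pics/scz.png

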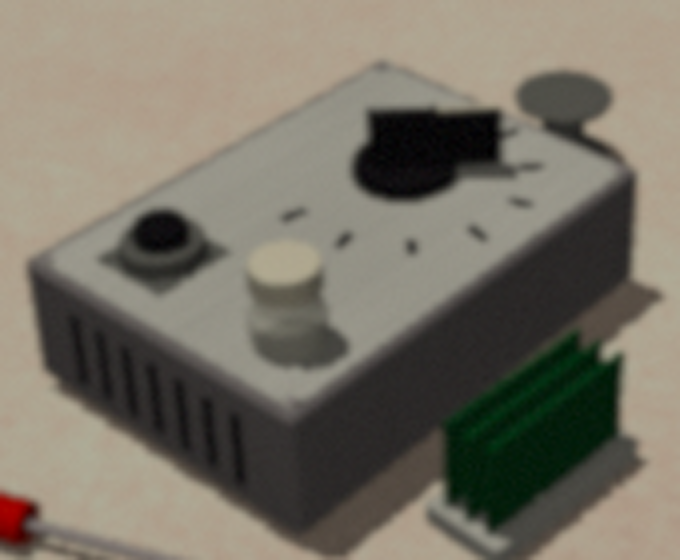

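```bash
python3 - <<'E'
import pickle
from h import *
from scipy.optimize import least_squares as ls
d=pickle.load(open("cap0.pkl","rb"));t=d["top"]
uv={0:(310,236.3),1:(304.7,218.5),3:(321.8,188.2),4:(339.1,182.7),5:(356.4,187.2),6:(369.4,199.5),7:(375.3,216.7)}
P=ray(t,list(uv.values()),.085)[:,:2];k=np.array(list(uv))
f=lambda p:(p[:2]+.072*np.c_[np.cos(p[2]+1.833-k*np.pi/6),np.sin(p[2]+1.833-k*np.pi/6)]-P).ravel()
r=ls(f,[.59,-.01,.2]);x,y,th=r.x;print(r.x,abs(r.fun).max())
R=np.array([[np.cos(th),-np.sin(th)],[np.sin(th),np.cos(th)]])
A=np.array([x,y]);c=A-R@[0,.05];print("box",c,"key",c+R@[-.045,-.09])
# key cap top from top image
g=cv2.cvtColor(t["img"],cv2.COLOR_BGR2GRAY)
print("key px->",ray(t,[270+632/4.4,140+316/4],.107))
for h in(.085,):
  for px in((286,183.5),(413,149),(441,237.5),(314,276)): print("corner",R.T@(ray(t,px,h)[0,:2]-c))
print("nose px",ray(t,[270+200/4.4,140+250/4],.127)-[*A,0], "in box angle", 1.833-2*np.pi/6)
for q in range(2,6):
  a=1.833-q*np.pi/6+th; print(q+1,"angle",a,"tip",A+.055*np.array([np.cos(a),np.sin(a)]))
s=d["scene"]
kt=np.r_[c+R@[-.045,-.09],.107]; print("proj scene key",proj(s,kt), "axis top",proj(s,[*A,.127]))
E
```

```text
[ 0.59047327 -0.01390112  0.29405497] 0.0008970757446857963
box [ 0.60496505 -0.06175495] key [ 0.5879818  -0.16093443]
key px-> [[ 0.58741396 -0.16117981  0.107     ]]
corner [0.0998049  0.13713516]
corner [ 0.09451078 -0.13840916]
corner [-0.09800095 -0.1372983 ]
corner [-0.0986761  0.1348837]
nose px [[0.02716735 0.05035832 0.127     ]] in box angle 0.7858024488034023
3 angle 1.0798574141573585 tip [0.61640325 0.03460286]
4 angle 0.5562586385590595 tip [0.63718128 0.01513957]
5 angle 0.032659862960760844 tip [ 0.64544394 -0.01210515]
6 angle -0.4909389126375383 tip [ 0.63897726 -0.0398311 ]
proj scene key [[229.69357925 225.4280048 ]] axis top [[290.50414462 197.52727253]]
```

The fit is consistent to within 1 mm. The pointer sits in position 3, so it needs two clicks. I'll move above a spot on its anticlockwise side with the gripper shut.

```bash
python3 -m jog '[{"grip":-1,"delta_pos":[1.98,-2.77,0],"turn":[0,0,-0.0133]},{"grip":-1,"delta_pos":[1.98,-2.77,0],"turn":[0,0,-0.0133]},{"grip":-1,"delta_pos":[1.98,-2.77,0],"turn":[0,0,-0.0133]},{"grip":-1,"delta_pos":[1.98,-2.77,0],"turn":[0,0,-0.0133]},{"grip":-1,"delta_pos":[1.98,-2.77,0],"turn":[0,0,-0.0133]},{"grip":-1,"delta_pos":[1.98,-2.77,0],"turn":[0,0,-0.0133]},{"grip":-1,"delta_pos":[1.98,-2.77,0],"turn":[0,0,-0.0133]},{"grip":-1,"delta_pos":[1.98,-2.77,0],"turn":[0,0,-0.0133]},{"grip":-1,"delta_pos":[1.98,-2.77,0],"turn":[0,0,-0.0133]},{"grip":-1,"delta_pos":[1.98,-2.77,0],"turn":[0,0,-0.0133]},{"grip":-1,"delta_pos":[1.98,-2.77,0],"turn":[0,0,-0.0133]},{"grip":-1,"delta_pos":[1.98,-2.77,0],"turn":[0,0,-0.0133]},{"grip":-1,"delta_pos":[1.98,-2.77,0],"turn":[0,0,-0.0133]},{"grip":-1,"delta_pos":[1.98,-2.77,0],"turn":[0,0,-0.0133]},{"grip":-1,"delta_pos":[1.98,-2.77,0],"turn":[0,0,-0.0133]},{"grip":-1,"delta_pos":[1.98,-2.77,0],"turn":[0,0,-0.0133]},{"grip":-1,"delta_pos":[1.98,-2.77,0],"turn":[0,0,-0.0133]},{"grip":-1,"delta_pos":[1.98,-2.77,0],"turn":[0,0,-0.0133]},{"grip":-1,"delta_pos":[1.98,-2.77,0],"turn":[0,0,-0.0133]},{"grip":-1,"delta_pos":[1.98,-2.77,0],"turn":[0,0,-0.0133]}]' 40
```

```text
t: 1.77
eef_pos: [0.587, 0.0396, 0.3033]
tool_rot: [-3.141, -0.001, 2.565]
wrist_force: [1.0, 0.1, 0.9]
opening: 0.001
```

```bash
python3 -m jog '[{"grip":-1,"delta_pos":[0,0,-2],"turn":[0,0,0]},{"grip":-1,"delta_pos":[0,0,-2],"turn":[0,0,0]},{"grip":-1,"delta_pos":[0,0,-2],"turn":[0,0,0]},{"grip":-1,"delta_pos":[0,0,-2],"turn":[0,0,0]},{"grip":-1,"delta_pos":[0,0,-1],"turn":[0,0,0]},{"grip":-1,"delta_pos":[0,0,0],"turn":[0,0,0]}]'
python3 - <<'E'
from plant import arm
import cv2,numpy as np
a=arm.capture("scene")["img"][100:300,160:400];b=arm.capture("top")["img"][120:300,240:480]
cv2.imwrite("pics/c1.png",cv2.resize(a,None,fx=3,fy=3,interpolation=cv2.INTER_CUBIC))
cv2.imwrite("pics/t1.png",cv2.resize(b,None,fx=3,fy=3,interpolation=cv2.INTER_CUBIC))
E
```

```text
t: 2.27
eef_pos: [0.5847, 0.0413, 0.2101]
tool_rot: [-3.138, -0.006, 2.566]
wrist_force: [-1.9, -0.2, 0.2]
opening: 0.001
```

View pics/c1.png

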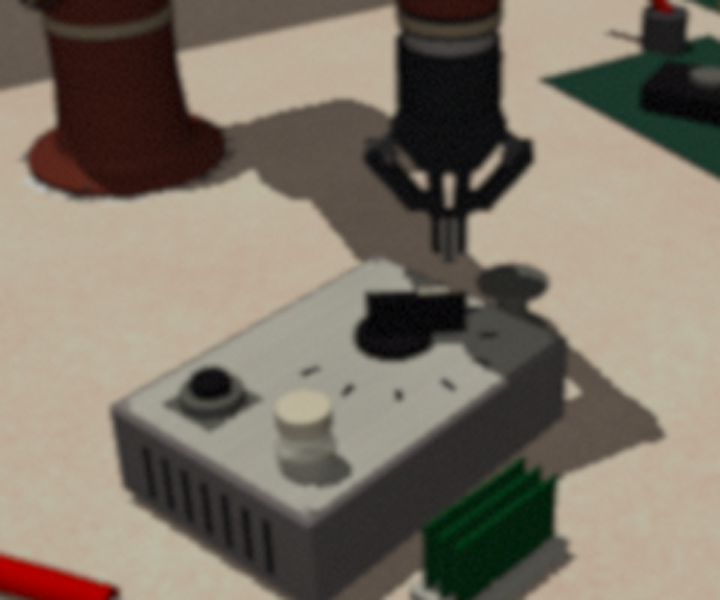

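View pics/t1.png

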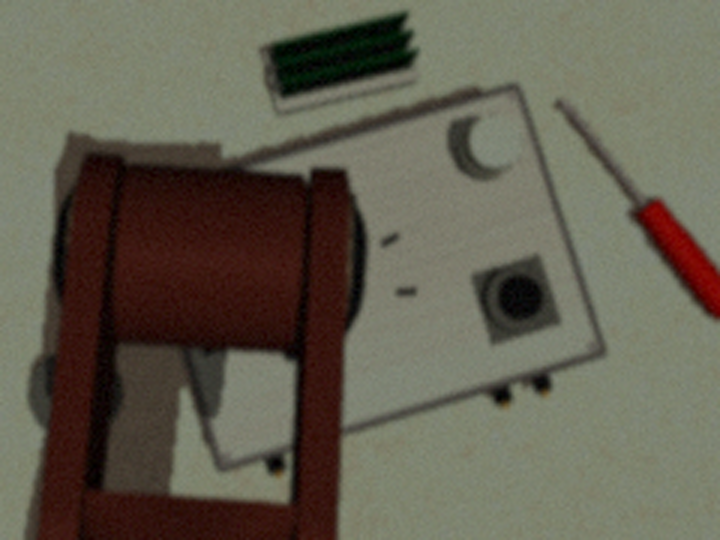

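The scene view shows the shut fingers hanging behind the pointer (tips at 448,258 in the crop) on its anticlockwise side, and the tips are clear of everything. I'll compute a push arc with the tool turning along with the pointer.

```bash
python3 - <<'E'
import numpy as np
A=np.array([.5905,-.0139])
for off in (.018,.030):
  for deg in (61.9,57,52,47,45,43,41,31.9,27,22,17,15,13,11):
    a=np.radians(deg);u=np.array([np.cos(a),np.sin(a)]);n=np.array([-u[1],u[0]])
    print(off,deg,(A+.046*u+off*n).round(4),"yaw",round(a+np.pi/2,3))
E
python3 -m jog '[{"grip":-1,"delta_pos":[0,0,-1],"turn":[0,0,0]},{"grip":-1,"delta_pos":[0,0,-1],"turn":[0,0,0]},{"grip":-1,"delta_pos":[0,0,-1],"turn":[0,0,0]},{"grip":-1,"delta_pos":[0,0,0],"turn":[0,0,0]},{"grip":-1,"delta_pos":[0,0,0],"turn":[0,0,0]}]'
```

```text
0.018 61.9 [0.5963 0.0352] yaw 2.651
0.018 57 [0.6005 0.0345] yaw 2.566
0.018 52 [0.6046 0.0334] yaw 2.478
0.018 47 [0.6087 0.032 ] yaw 2.391
0.018 45 [0.6103 0.0314] yaw 2.356
0.018 43 [0.6119 0.0306] yaw 2.321
0.018 41 [0.6134 0.0299] yaw 2.286
0.018 31.9 [0.62   0.0257] yaw 2.128
0.018 27 [0.6233 0.023 ] yaw 2.042
0.018 22 [0.6264 0.02  ] yaw 1.955
0.018 17 [0.6292 0.0168] yaw 1.868
0.018 15 [0.6303 0.0154] yaw 1.833
0.018 13 [0.6313 0.014 ] yaw 1.798
0.018 11 [0.6322 0.0125] yaw 1.763
0.03 61.9 [0.5857 0.0408] yaw 2.651
0.03 57 [0.5904 0.041 ] yaw 2.566
0.03 52 [0.5952 0.0408] yaw 2.478
0.03 47 [0.5999 0.0402] yaw 2.391
0.03 45 [0.6018 0.0398] yaw 2.356
0.03 43 [0.6037 0.0394] yaw 2.321
0.03 41 [0.6055 0.0389] yaw 2.286
0.03 31.9 [0.6137 0.0359] yaw 2.128
0.03 27 [0.6179 0.0337] yaw 2.042
0.03 22 [0.6219 0.0311] yaw 1.955
0.03 17 [0.6257 0.0282] yaw 1.868
0.03 15 [0.6272 0.027 ] yaw 1.833
0.03 13 [0.6286 0.0257] yaw 1.798
0.03 11 [0.6299 0.0243] yaw 1.763
t: 2.78
eef_pos: [0.5859, 0.0413, 0.1826]
tool_rot: [-3.14, -0.002, 2.566]
wrist_force: [0.7, -0.4, 0.7]
opening: -0.002
```

```bash
python3 -m jog '[{"grip":-1,"delta_pos":[0.5,-0.23,-0.1],"turn":[0,0,0]},{"grip":-1,"delta_pos":[0.5,-0.23,-0.1],"turn":[0,0,0]},{"grip":-1,"delta_pos":[0.46,-0.22,0],"turn":[0,0,0]},{"grip":-1,"delta_pos":[0,0,0],"turn":[0,0,0]},{"grip":-1,"delta_pos":[0,0,0],"turn":[0,0,0]}]'
python3 -m jog '[{"grip":-1,"delta_pos":[0.2,-0.06,0],"turn":[0,0,-0.044]},{"grip":-1,"delta_pos":[0.2,-0.06,0],"turn":[0,0,-0.044]},{"grip":-1,"delta_pos":[0.2,-0.06,0],"turn":[0,0,-0.044]},{"grip":-1,"delta_pos":[0.2,-0.07,0],"turn":[0,0,-0.044]},{"grip":-1,"delta_pos":[0,0,0],"turn":[0,0,0]},{"grip":-1,"delta_pos":[0,0,0],"turn":[0,0,0]}]'
cat > look.py <<'E'
import sys
from plant import arm
import cv2
c=arm.capture("scene")["img"][160:300,190:360]
cv2.imwrite(f"pics/{sys.argv[1]}.png",cv2.resize(c,None,fx=4,fy=4,interpolation=cv2.INTER_CUBIC))
E
python3 look.py p1
```

```text
t: 3.2
eef_pos: [0.602, 0.0341, 0.1824]
tool_rot: [3.141, 0.002, 2.566]
wrist_force: [0.9, -0.7, -0.6]
opening: -0.001
t: 3.7
eef_pos: [0.6095, 0.0317, 0.1822]
tool_rot: [3.141, 0.001, 2.391]
wrist_force: [0.4, 0.2, -0.1]
opening: -0.003
```

View pics/p1.png

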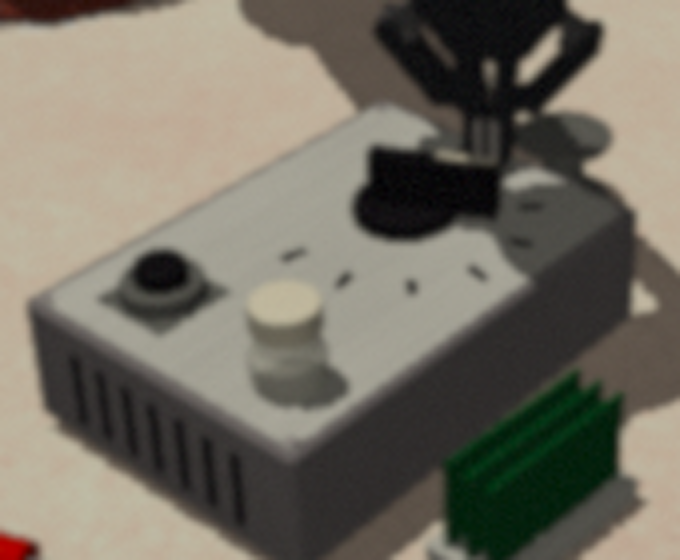

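The pointer's nose end is still at (498,185), so it hasn't moved yet and the fingers stand just behind it. I'll continue in small steps and check each against the nose's projected pixel position.

```bash
python3 -m jog '[{"grip":-1,"delta_pos":[0.2,-0.1,0],"turn":[0,0,0]},{"grip":-1,"delta_pos":[0.2,-0.1,0],"turn":[0,0,0]},{"grip":-1,"delta_pos":[0.2,-0.1,0],"turn":[0,0,0]},{"grip":-1,"delta_pos":[0,0,0],"turn":[0,0,0]},{"grip":-1,"delta_pos":[0,0,0],"turn":[0,0,0]}]'
python3 look.py p2; python3 - <<'E'
import pickle
from h import *
s=pickle.load(open("cap0.pkl","rb"))["scene"]
A=np.array([.5905,-.0139])
for deg in (61.9,55,50,45,40,31.9,25,17,10,1.9,-10,-28):
    a=np.radians(deg);u=np.array([np.cos(a),np.sin(a)]);n=np.array([-u[1],u[0]])
    P=[np.r_[A+.055*u+k*.007*n,.127] for k in(-1,1)]
    print(deg,((proj(s,P)-[190,160])*4).round(0).tolist())
E
```

```text
t: 4.17
eef_pos: [0.6153, 0.0288, 0.182]
tool_rot: [3.141, 0.0, 2.39]
wrist_force: [-0.9, -0.8, 0.5]
opening: 0.004
61.9 [[502.0, 152.0], [500.0, 139.0]]
55 [[501.0, 158.0], [502.0, 145.0]]
50 [[499.0, 163.0], [502.0, 150.0]]
45 [[497.0, 167.0], [502.0, 154.0]]
40 [[494.0, 172.0], [501.0, 159.0]]
31.9 [[487.0, 179.0], [498.0, 166.0]]
25 [[480.0, 184.0], [493.0, 172.0]]
17 [[470.0, 190.0], [486.0, 179.0]]
10 [[460.0, 194.0], [479.0, 184.0]]
1.9 [[447.0, 199.0], [469.0, 190.0]]
-10 [[427.0, 203.0], [451.0, 197.0]]
-28 [[394.0, 205.0], [421.0, 204.0]]
```

View pics/p2.png

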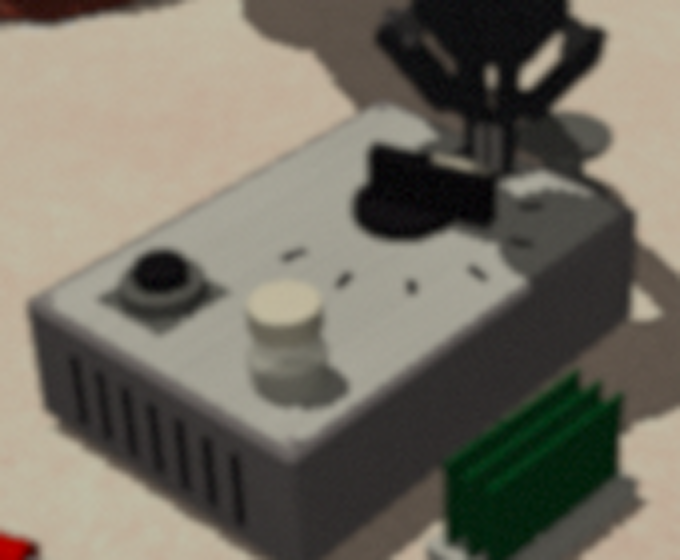

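```bash
cat > look2.py <<'E'
import sys
from plant import arm
import cv2
c=arm.capture("scene")["img"][185:235,270:340]
cv2.imwrite(f"pics/{sys.argv[1]}.png",cv2.resize(cv2.convertScaleAbs(c,alpha=1.8),None,fx=10,fy=10,interpolation=cv2.INTER_CUBIC))
E
python3 look2.py p3
```

```text
(no output)
```

View pics/p3.png

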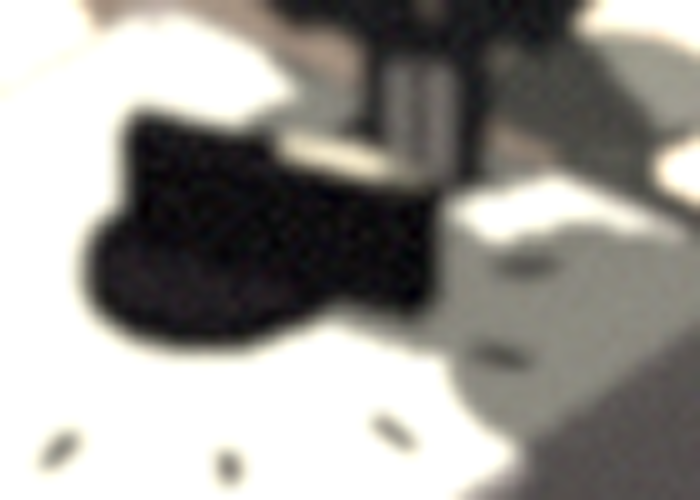

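```bash
python3 - <<'E'
import pickle
from h import *
s=pickle.load(open("cap0.pkl","rb"))["scene"]
A=np.array([.5905,-.0139])
for deg in (62,55,50,45,40,35,32):
    a=np.radians(deg);u=np.array([np.cos(a),np.sin(a)]);n=np.array([-u[1],u[0]])
    P=[np.r_[A+r*u+k*n,.127] for r,k in((.02,0),(.053,0),(-.02,-.007),(.055,-.007))]
    p=((proj(s,P)-[270,185])*10);print(deg,p.round(0).tolist(),((p[1]-p[0])[1]/(p[1]-p[0])[0]).round(3))
E
```

```text
62 [[295.0, 121.0], [443.0, 114.0], [116.0, 146.0], [455.0, 130.0]] -0.048
55 [[295.0, 127.0], [444.0, 129.0], [112.0, 141.0], [453.0, 146.0]] 0.016
50 [[295.0, 131.0], [443.0, 140.0], [110.0, 136.0], [448.0, 157.0]] 0.062
45 [[293.0, 135.0], [440.0, 151.0], [109.0, 132.0], [442.0, 169.0]] 0.109
40 [[291.0, 139.0], [434.0, 162.0], [109.0, 128.0], [434.0, 180.0]] 0.159
35 [[288.0, 143.0], [428.0, 172.0], [110.0, 123.0], [424.0, 190.0]] 0.212
32 [[286.0, 145.0], [423.0, 179.0], [110.0, 121.0], [417.0, 197.0]] 0.246
```

The white line's slope is about 0.29, which matches roughly 32°, so the pointer has clicked into position 4. I'll start the second click with the tool turning along.

```bash
python3 -m jog '[{"grip":-1,"delta_pos":[0.2,-0.2,0],"turn":[0,0,-0.0725]},{"grip":-1,"delta_pos":[0.2,-0.2,0],"turn":[0,0,-0.0725]},{"grip":-1,"delta_pos":[0.2,-0.2,0],"turn":[0,0,-0.0725]},{"grip":-1,"delta_pos":[0.2,-0.2,0],"turn":[0,0,-0.0725]},{"grip":-1,"delta_pos":[0.2,-0.2,0],"turn":[0,0,-0.0725]},{"grip":-1,"delta_pos":[0.2,-0.2,0],"turn":[0,0,-0.0725]},{"grip":-1,"delta_pos":[0,0,0],"turn":[0,0,0]},{"grip":-1,"delta_pos":[0,0,0],"turn":[0,0,0]}]'
python3 look2.py p4
```

```text
t: 4.93
eef_pos: [0.6271, 0.0169, 0.1819]
tool_rot: [-3.141, 0.0, 1.957]
wrist_force: [-0.6, -0.6, -0.1]
opening: 0.001
```

View pics/p4.png

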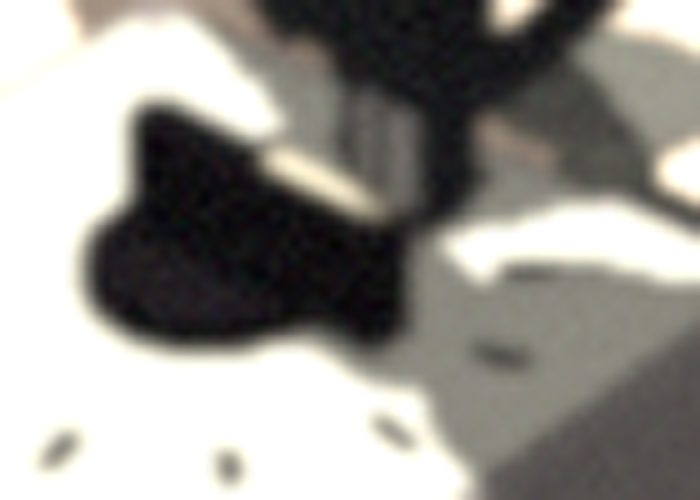

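The slope is now about 0.5, so the pointer is at roughly 19°, just short of the hump. I'll take a small step on.

```bash
python3 -m jog '[{"grip":-1,"delta_pos":[0.08,-0.12,0],"turn":[0,0,-0.03]},{"grip":-1,"delta_pos":[0.08,-0.12,0],"turn":[0,0,-0.03]},{"grip":-1,"delta_pos":[0.08,-0.12,0],"turn":[0,0,-0.03]},{"grip":-1,"delta_pos":[0,0,0],"turn":[0,0,0]},{"grip":-1,"delta_pos":[0,0,0],"turn":[0,0,0]},{"grip":-1,"delta_pos":[0,0,0],"turn":[0,0,0]}]'
python3 look2.py p5
```

```text
t: 5.48
eef_pos: [0.6294, 0.0133, 0.1819]
tool_rot: [-3.141, 0.0, 1.866]
wrist_force: [0.1, 0.5, -0.6]
opening: -0.003
```

View pics/p5.png

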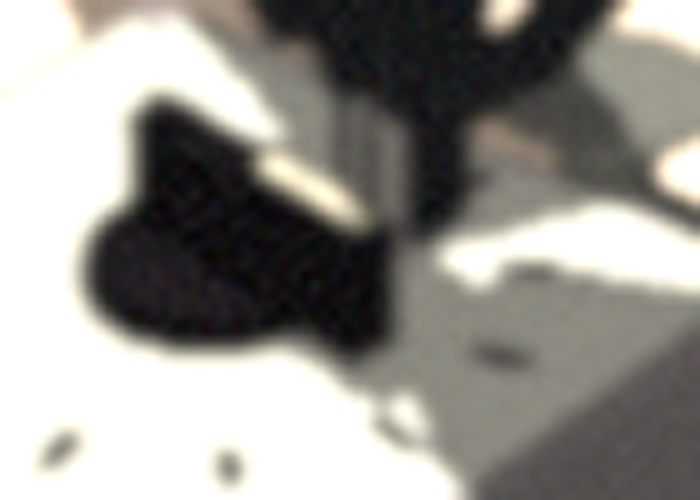

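```bash
python3 -m jog '[{"grip":-1,"delta_pos":[0.06,-0.12,0],"turn":[0,0,-0.03]},{"grip":-1,"delta_pos":[0.06,-0.12,0],"turn":[0,0,-0.03]},{"grip":-1,"delta_pos":[0,0,0],"turn":[0,0,0]},{"grip":-1,"delta_pos":[0,0,0],"turn":[0,0,0]},{"grip":-1,"delta_pos":[0,0,0],"turn":[0,0,0]}]'
python3 look2.py p6;  python3 - <<'E'
import pickle
from h import *
s=pickle.load(open("cap0.pkl","rb"))["scene"]
A=np.array([.5905,-.0139])
for deg in (25,20,17,15,10,5,2,-3):
    a=np.radians(deg);u=np.array([np.cos(a),np.sin(a)]);n=np.array([-u[1],u[0]])
    P=[np.r_[A+r*u+k*n,.127] for r,k in((.02,0),(.053,0),(-.02,-.007),(.055,-.007))]
    p=((proj(s,P)-[270,185])*10);print(deg,p.round(0).tolist(),((p[1]-p[0])[1]/(p[1]-p[0])[0]).round(3))
E
```

```text
t: 5.95
eef_pos: [0.6307, 0.011, 0.1819]
tool_rot: [-3.141, -0.0, 1.806]
wrist_force: [0.2, 0.1, -0.5]
opening: -0.005
25 [[281.0, 150.0], [408.0, 193.0], [113.0, 115.0], [399.0, 210.0]] 0.332
20 [[276.0, 154.0], [396.0, 202.0], [115.0, 110.0], [384.0, 219.0]] 0.403
17 [[273.0, 156.0], [388.0, 208.0], [117.0, 108.0], [374.0, 225.0]] 0.45
15 [[271.0, 157.0], [383.0, 211.0], [119.0, 106.0], [368.0, 228.0]] 0.484
10 [[265.0, 160.0], [367.0, 220.0], [123.0, 102.0], [350.0, 236.0]] 0.581
5 [[259.0, 163.0], [351.0, 227.0], [127.0, 99.0], [331.0, 242.0]] 0.7
2 [[255.0, 165.0], [340.0, 232.0], [130.0, 97.0], [319.0, 246.0]] 0.785
-3 [[248.0, 167.0], [322.0, 238.0], [136.0, 93.0], [298.0, 252.0]] 0.964
```

View pics/p6.png

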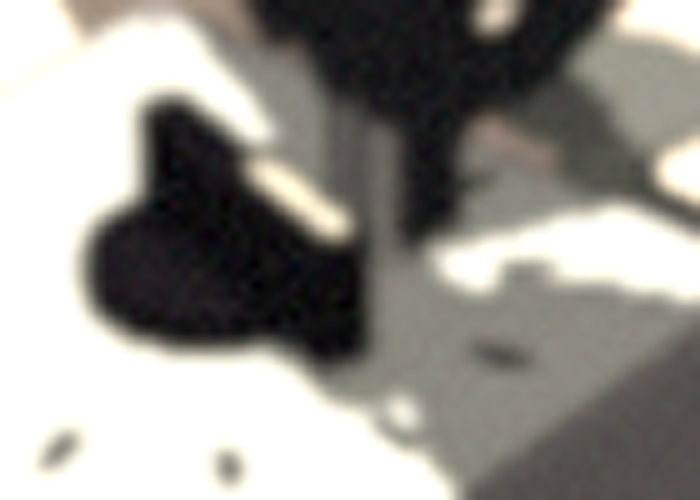

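The slope is about 0.74, or roughly 4°, so the pointer looks snapped into position 5. I'll back off, lift, move clear and check from above.

```bash
python3 -m jog '[{"grip":-1,"delta_pos":[-0.1,1,0],"turn":[0,0,0]},{"grip":-1,"delta_pos":[-0.1,1,0],"turn":[0,0,0]},{"grip":-1,"delta_pos":[0,0,2],"turn":[0,0,0]},{"grip":-1,"delta_pos":[0,0,2],"turn":[0,0,0]},{"grip":-1,"delta_pos":[0,0,2],"turn":[0,0,0]},{"grip":-1,"delta_pos":[0,0,2],"turn":[0,0,0]},{"grip":-1,"delta_pos":[-3,3,0],"turn":[0,0,0]},{"grip":-1,"delta_pos":[-3,3,0],"turn":[0,0,0]},{"grip":-1,"delta_pos":[-3,3,0],"turn":[0,0,0]},{"grip":-1,"delta_pos":[-3,3,0],"turn":[0,0,0]},{"grip":-1,"delta_pos":[-3,3,0],"turn":[0,0,0]},{"grip":-1,"delta_pos":[0,0,0],"turn":[0,0,0]}]'
python3 - <<'E'
from plant import arm
import cv2
c=arm.capture("top")["img"][140:290,270:450]
cv2.imwrite("pics/t2.png",cv2.resize(c,None,fx=4.4,fy=4,interpolation=cv2.INTER_CUBIC)[:600,:800])
E
```

```text
t: 7.0
eef_pos: [0.4768, 0.1829, 0.2615]
tool_rot: [-3.14, -0.003, 1.811]
wrist_force: [0.6, 0.7, -0.1]
opening: 0.001
```

View pics/t2.png

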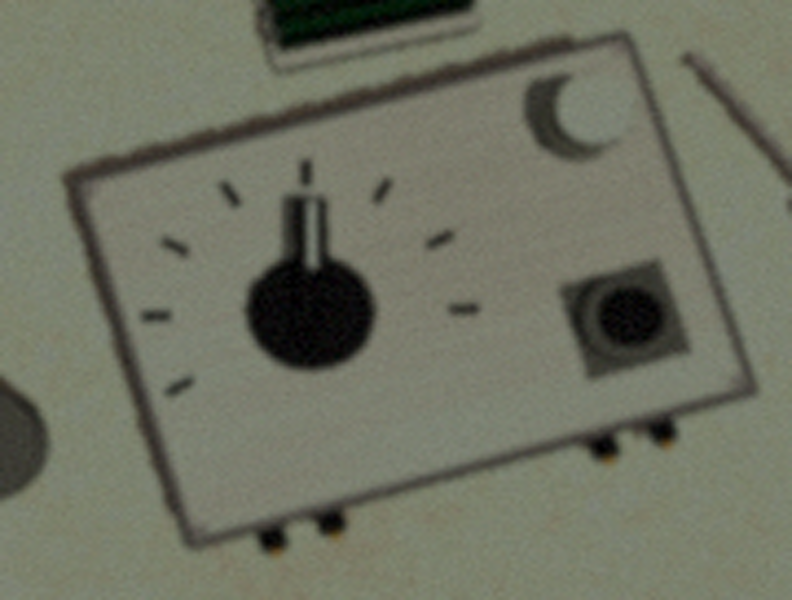

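The pointer's nose is on the fifth mark (line at 312,235 under the mark at 306,172 in the crop), and nothing else has moved. Next is the move above the key.

```bash
python3 -m jog '[{"grip":-1,"delta_pos":[0.925,-2.865,0],"turn":[0,0,0]},{"grip":-1,"delta_pos":[0.925,-2.865,0],"turn":[0,0,0]},{"grip":-1,"delta_pos":[0.925,-2.865,0],"turn":[0,0,0]},{"grip":-1,"delta_pos":[0.925,-2.865,0],"turn":[0,0,0]},{"grip":-1,"delta_pos":[0.925,-2.865,0],"turn":[0,0,0]},{"grip":-1,"delta_pos":[0.925,-2.865,0],"turn":[0,0,0]},{"grip":-1,"delta_pos":[0.925,-2.865,0],"turn":[0,0,0]},{"grip":-1,"delta_pos":[0.925,-2.865,0],"turn":[0,0,0]},{"grip":-1,"delta_pos":[0.925,-2.865,0],"turn":[0,0,0]},{"grip":-1,"delta_pos":[0.925,-2.865,0],"turn":[0,0,0]},{"grip":-1,"delta_pos":[0.925,-2.865,0],"turn":[0,0,0]},{"grip":-1,"delta_pos":[0.925,-2.865,0],"turn":[0,0,0]},{"grip":-1,"delta_pos":[0,0,0],"turn":[0,0,0]},{"grip":-1,"delta_pos":[0,0,0],"turn":[0,0,0]},{"grip":-1,"delta_pos":[0,0,0],"turn":[0,0,0]}]'
```

```text
t: 8.3
eef_pos: [0.5924, -0.1655, 0.2616]
tool_rot: [-3.141, -0.001, 1.804]
wrist_force: [-0.1, 0.5, 0.4]
opening: -0.002
```

```bash
python3 -m jog '[{"grip":-1,"delta_pos":[-0.45,0.45,-1.5],"turn":[0,0,0]},{"grip":-1,"delta_pos":[0,0,-1.5],"turn":[0,0,0]},{"grip":-1,"delta_pos":[0,0,-1.5],"turn":[0,0,0]},{"grip":-1,"delta_pos":[0,0,-1.5],"turn":[0,0,0]},{"grip":-1,"delta_pos":[0,0,-1],"turn":[0,0,0]},{"grip":-1,"delta_pos":[0,0,0],"turn":[0,0,0]},{"grip":-1,"delta_pos":[0,0,0],"turn":[0,0,0]},{"grip":-1,"delta_pos":[0,0,0],"turn":[0,0,0]}]'; python3 look.py k1
```

```text
t: 8.97
eef_pos: [0.5884, -0.1608, 0.193]
tool_rot: [3.14, 0.001, 1.805]
wrist_force: [0.2, -1.1, 1.1]
opening: -0.002
```

View pics/k1.png

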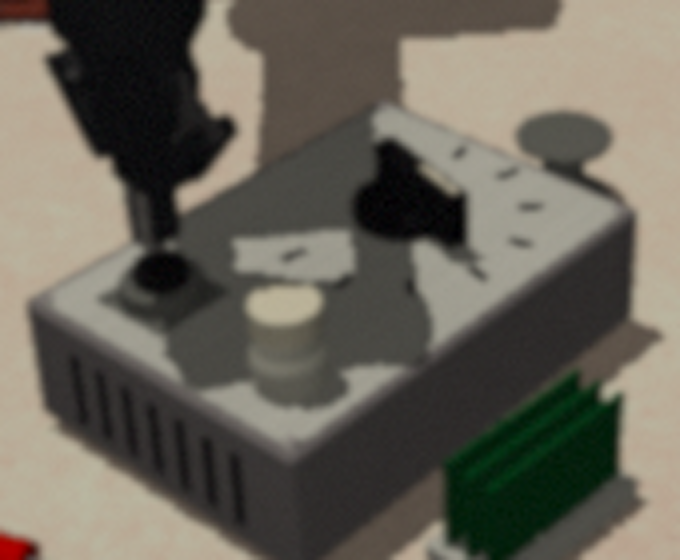

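The fingertips are centred over the key (tips at 155,240; key at 163,270 in the crop) and the pointer is still on mark 5. I'll press slowly.

```bash
python3 -m jog '[{"grip":-1,"delta_pos":[0,0,-0.7],"turn":[0,0,0]},{"grip":-1,"delta_pos":[0,0,-0.4],"turn":[0,0,0]},{"grip":-1,"delta_pos":[0,0,-0.2],"turn":[0,0,0]},{"grip":-1,"delta_pos":[0,0,-0.2],"turn":[0,0,0]},{"grip":-1,"delta_pos":[0,0,-0.2],"turn":[0,0,0]},{"grip":-1,"delta_pos":[0,0,0],"turn":[0,0,0]},{"grip":-1,"delta_pos":[0,0,0],"turn":[0,0,0]}]'
python3 -m jog '[{"grip":-1,"delta_pos":[0,0,-0.1],"turn":[0,0,0]},{"grip":-1,"delta_pos":[0,0,-0.1],"turn":[0,0,0]},{"grip":-1,"delta_pos":[0,0,0],"turn":[0,0,0]},{"grip":-1,"delta_pos":[0,0,0],"turn":[0,0,0]}]'
```

```text
t: 9.6
eef_pos: [0.5879, -0.1611, 0.1753]
tool_rot: [-3.141, -0.0, 1.805]
wrist_force: [-1.9, -0.3, 3.2]
opening: -0.001
t: 9.93
eef_pos: [0.588, -0.1611, 0.1736]
tool_rot: [-3.142, 0.0, 1.805]
wrist_force: [-2.6, 0.8, 7.1]
opening: 0.004
```

```bash
python3 -m jog '[{"grip":-1,"delta_pos":[0,0,-0.1],"turn":[0,0,0]},{"grip":-1,"delta_pos":[0,0,0],"turn":[0,0,0]},{"grip":-1,"delta_pos":[0,0,0],"turn":[0,0,0]}]'; python3 look.py k2
```

```text
t: 10.18
eef_pos: [0.588, -0.1611, 0.1735]
tool_rot: [-3.141, 0.0, 1.805]
wrist_force: [-4.6, 1.8, 10.6]
opening: 0.001
```

View pics/k2.png

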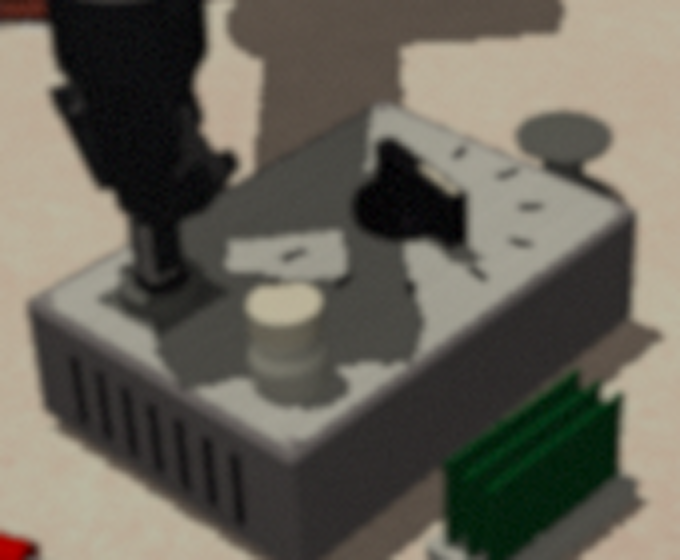

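The last 1 mm of command gave no travel while the force rose to 10.6 N. The tips are at z ≈ 0.101, which is exactly the key's full travel, so it's on its stop. Now I'll release and move clear.

```bash
python3 -m jog '[{"grip":-1,"delta_pos":[0,0,0.5],"turn":[0,0,0]},{"grip":-1,"delta_pos":[0,0,1.5],"turn":[0,0,0]},{"grip":-1,"delta_pos":[0,0,2],"turn":[0,0,0]},{"grip":-1,"delta_pos":[0,0,2],"turn":[0,0,0]},{"grip":-1,"delta_pos":[0,0,3],"turn":[0,0,0]},{"grip":-1,"delta_pos":[-3,0,0],"turn":[0,0,0]},{"grip":-1,"delta_pos":[-3,0,0],"turn":[0,0,0]},{"grip":-1,"delta_pos":[-3,0,0],"turn":[0,0,0]},{"grip":-1,"delta_pos":[-3,0,0],"turn":[0,0,0]},{"grip":-1,"delta_pos":[-2,0,0],"turn":[0,0,0]},{"grip":-1,"delta_pos":[0,0,0],"turn":[0,0,0]},{"grip":-1,"delta_pos":[0,0,0],"turn":[0,0,0]},{"grip":-1,"delta_pos":[0,0,0],"turn":[0,0,0]}]'
python3 look.py f1; python3 - <<'E'
from plant import arm
import cv2
c=arm.capture("top")["img"][120:290,240:500]
cv2.imwrite("pics/f2.png",cv2.resize(c,None,fx=3,fy=3,interpolation=cv2.INTER_CUBIC))
E
```

```text
t: 11.32
eef_pos: [0.4483, -0.1612, 0.2618]
tool_rot: [3.141, 0.0, 1.805]
wrist_force: [0.1, 0.7, -0.1]
opening: 0.001
```

View pics/f1.png

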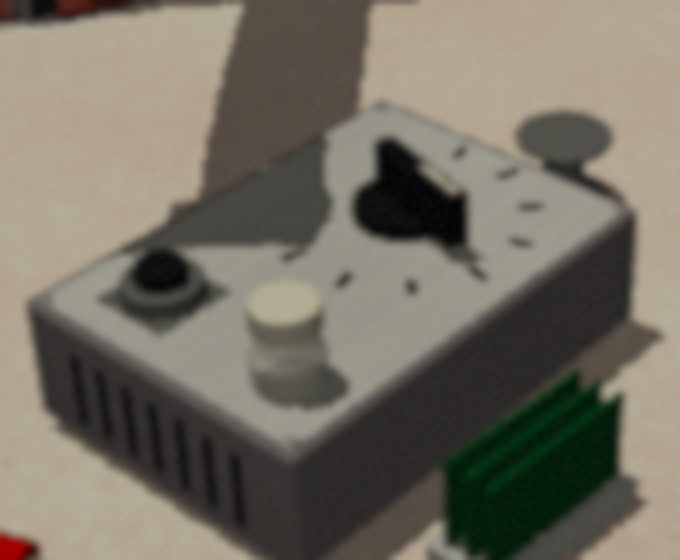

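View pics/f2.png

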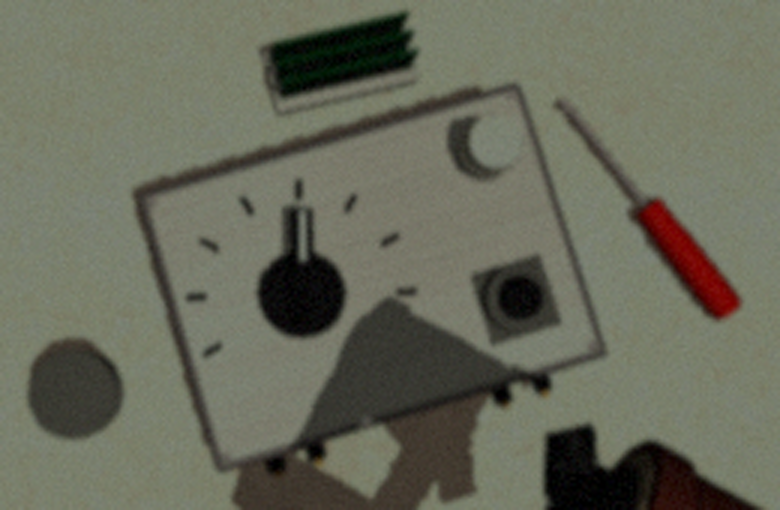

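The key is up again (163,270, as it was at the start), the pointer is on mark 5, the loose items haven't moved and the arm is clear. I'll hand in the job.

```bash
python3 -c "
from plant import arm
print(arm.job_done())"
```

```text
the job is handed in; nothing more can be done
None
```

I pushed the selector with the closed fingertips from position 3 through two clicks to position 5. I then pressed the key to its stop, released it and handed the job in at about 11.3 s, with no verdict given.

- **Selector:** The last top view shows the nose on the fifth mark. None of the pictures showed it going on towards the sixth. Its angle was judged from pictures only, and while it was being pushed the scene view sat about 2 pixels off my projected positions.
- **Key:** At full press the fingertips were at z ≈ 0.101 m, which is the key's full travel. The force rose to about 10.6 N with no further movement. The last scene view shows the key up again.
- **Surroundings:** The jar, screwdriver, spool and board stand look unmoved by eye. The arm ended about 14 cm back from the key and clear of everything, with wrist force back to its noise level of under 1 N.

No check failed.

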